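Slide two tins up to the stop rail

ROBOT

A 7-joint arm with a two-finger parallel gripper is mounted at the origin on a cart in front of the work surface, level with it; the furniture and walls round the work are solid. World frame = base frame: x ahead of the robot, y to its left, z up, the work surface at z = 0. Lengths are in mm, angles in rad, forces in N, time in s.
With the tool pointing down it reaches from about 425 to 825 mm from the base axis. Payload 3.6 kg.
Tool frame: the origin (TCP) lies at the very end of the fingers, on their centre line; the grasp point (between the pads) lies manip.grip_point_offset behind it (manip.grip_point_offset is the distance from the TCP to the grasp point, in mm); z points along the fingers, y is the line along which they close (so a half turn about z gives the same grasp; the last joint's range is limited). The gripper opens to 85 mm and grips with 20 to 120 N. Pads are 22 mm wide; open, the fingers measure 114 mm over their backs; the gripper's body (76 mm by 85 mm) begins 54 mm behind the grasp point. The pads swing forward as they close: fully open they stand 13 mm farther back than shut.
Start: joints at [1.306, 0.615, -0.013, 1.423, 0.008, 1.103, -0.04], TCP at [153.131, -631.675, 231.297] pointing down, gripper open.
Joint ranges: [-3.12, 3.12], [-0.3, 2.06], [-1.34, 1.32], [0.26, 2.42], [-1.36, 4.5], [0.01, 1.98], [-2.84, 2.84]. Speed limits (rad/s): [2.79, 2.79, 3.14, 3.14, 3.14, 3.14, 3.14].

INTERFACE

Orientations are given as a unit quaternion [w, x, y, z].
In Python, from plant import manip, camera, camera_params, job, boxes_of, silhouettes gives the robot as it stands.
- The arm moves only by the shell command python3 -m pendant 'ROWS' [OPENING]. ROWS is JSON, a list of rows, each an object of numbers: "x", "y", "z": the shift along the tool's x, y, z in cm; "wx", "wy", "wz": the turn, a rotation vector about the tool's x, y, z in degrees. A call has 1 to 20 rows; each row is the pose to reach, as a shift and turn from the pose commanded when the call began, along the tool's axes at that moment; what a row does not reach only later rows make up. A row lasts 1/12 s, in which the tool goes at most 41.7 mm and 7.16 degrees, less where a joint would pass 70% of its speed; a pose out of reach is approached as far as the arm can. A call with a gripper value outside its range is refused whole. OPENING is the opening, from -1 (shut) to 1 (fully open), so that 0 is half open, set as the call begins (- or left out, the last holds). The fingers move at their own pace and stop on an object; the grip force is fixed at half the most. Time passes only in rows, so rows that repeat a pose let the fingers close. It gives the time, the measured TCP pose, the force, the opening and the grip force at its end, in the units of the state.
- manip.get_obs(): the state, without advancing time (a new reading comes with each control period).
- camera(name): name is "side" or "top"; returns (picture, depth): 400x640x3 uint8, red, green, blue; 400x640 float32, mm along the optical axis (not along the pixel's ray), 0 where there is no reading.
- camera_params(name): a dict with "fx", "fy", "cx", "cy" (pixels), "k1" (the pictures are not rectified: a ray, as slopes to the right and down, at radius r is drawn at 1 + k1 r^2 times it, then the intrinsics apply), "R" (3x3) and "t" (3): a world point X has camera coordinates R X + t. Camera axes: x right, y down, z forward; pixel columns grow to the right and rows downward; lengths in mm; the calibration is good to about 2 mm. A picture is of the moment at which its call begins. camera_params takes no time and is no camera call.
- job.job_done(): hands the job in; it is judged then, once.
Trained networks look in the newest picture that a camera, given by its name, has taken for a name from the list of things; names that differ only in an ending like _2 or _b are one class to them, and where a whole thing is asked for, a point or a joint stands for the part that bears it (a point fixed in the world has none). Each returns a list of dicts, best first, with "p" (0 to 1); they miss things now and then, are a little off and sometimes report something else, mostly with a low value. They report only what shows in the picture. A call takes as long as a camera call.
- boxes_of(thing, camera): "at" ([column, row] in pixels, amid what is visible of it).
- silhouettes(thing, camera): "pixels" (400x640 bool, what is visible of it) and "at" ([column, row] in pixels, amid what is visible of it).
The state is a dict: "time": time; "qpos": joint angles; "joint_velocities": joint speeds; "effort": joint torques, N m; "eef_pos": TCP position; "ee_rot": TCP orientation; "wrist_force": force on the tool from outside, world axes, zero at the start; "ft_torque": the same for the moment, N m; "opening": opening from 0.0 (shut) to 1.0 (fully open); "grasp_force": force on a finger pad.
Only numpy, scipy, OpenCV 4.12 (cv2) and the standard library are available. Lean on these libraries where they do the work, as an engineer would, in place of code of your own. Each camera call takes 0.05 s, during which the arm holds its last target. There are 200 camera calls.

TASK

Push the two tins along the worktop, without picking either one up, until each stands upright touching the front of the steel stop rail: the squat gold-lidded tin with the red tomato picture centred at the red tab, the taller, slimmer green-and-white tin with the silvery lid centred at the green tab. Leave all the other things on the worktop where they are.

Things in the scene. Friction and masses are not known exactly. Their poses are not given: they have to be found in the camera images.
- rail: Fixed steel angle rail screwed to the worktop, 240 mm long, 36 mm high. Origin: on the worktop, at the foot of the middle of its upright front face (the face the tins must touch). Its x axis runs along the rail, z is up, its -y axis points out of the front face, towards the side where the tins stand (about to the robot's right); its foot and screws lie behind the face (to 36 mm in +y).
- tab_red: Fixed red plastic tab clipped on the rail, 44 mm along the rail, top at 46 mm above the worktop, nowhere standing proud of the rail's front face. Origin: on the worktop, in the plane of the rail's front face, below the middle of the tab; axes parallel to the rail's. It may be at either end of the rail.
- tab_green: The same in green plastic, 130 to 150 mm from the red one along the rail; origin and axes likewise.
- tin_red_mid (a point): Centre of the squat tin with a gold lid and a red tomato picture: closed upright cylinder, 75 mm diameter, 58 mm high, 0.18 to 0.36 kg. The point lies on its axis, 29 mm above its underside; z along its axis. Loose, stands on the worktop.
- tin_green_mid (a point): Centre of the slimmer green-and-white tin with a silvery lid: closed upright cylinder, 57 mm diameter, 72 mm high, 0.13 to 0.25 kg. The point lies on its axis, 36 mm above its underside; z along its axis. Loose, stands on the worktop.
- tin_red: The same squat tin, at the centre of its underside; z up its axis.
- tin_green: The same slimmer tin, at the centre of its underside; z up its axis.
- timer: Bystander, to be left alone: small white kitchen timer, 34x66 mm, 62 mm high; origin at the centre of its underside.
- tape_roll: Bystander, to be left alone: roll of masking tape lying flat, 62 mm across, 19 mm high; origin at the centre of its underside.
- cherry_jar: Bystander, to be left alone: glass jar of red fruit with white lid, 62 mm across, 95 mm high; origin at the centre of its underside.
- cinnamon: Bystander, to be left alone: spice jar with dark lid, 41 mm across, 105 mm high; origin at the centre of its underside.

How it is judged (in metres and radians):
At the end, for the whole second after the job is handed in: Both tins stand upright (within 0.1 rad), at rest, within 6 mm of the front face of the rail, the centre of each within 15 mm, along the rail, of the middle of its tab: tomato tin at the red tab, green-and-white tin at the green tab (y of tin_red_mid in the frame of rail between -0.0437 and 0 m and x of tin_red_mid in the frame of tab_red between -0.015 and 0.015 m and angle between each of tin_red_mid, tin_green_mid's own z axis and vertical below 0.1 rad and linear speed of each of tin_red, tin_green below 0.01 m/s and y of tin_green_mid in the frame of rail between -0.0347 and 0 m and x of tin_green_mid in the frame of tab_green between -0.015 and 0.015 m); the robot touches nothing.
It fails at once if the tomato tin is lifted off the worktop (by more than 12 mm) or tipped (beyond 0.35 rad) (height (world z) of tin_red above 0.012 m or angle between tin_red's own z axis and vertical above 0.35 rad).
It fails at once if the green-and-white tin is lifted off the worktop (by more than 12 mm) or tipped (beyond 0.35 rad) (height (world z) of tin_green above 0.012 m or angle between tin_green's own z axis and vertical above 0.35 rad).
It fails at once if a bystander is pushed more than 15 mm or knocked over (distance of any of timer, tape_roll, cherry_jar, cinnamon from where it was at the start of the episode above 0.015 m or angle between any of timer, tape_roll, cherry_jar, cinnamon's own z axis and vertical above 0.35 rad).
It also fails if it takes over 67 s, if anything falls off the work surface, if the arm or the gripper's body presses on something with over 40 N, if the wrist force passes 120 N, or if a joint passes its speed limit or range.

## Working session

There is one attempt and no reset: what is moved stays moved. The work goes in short steps, Python scripts to look and compute and a shell command to move; the robot and the scene stay as the last step left them, time stands still between calls to the robot, and variables do not carry over. Pictures are saved under pics/ and viewed, at most 10 in all, crops included, and the job is handed in when it is done.

```bash
ls; mkdir -p pics
cat > h.py <<'E'
import numpy as np, cv2
from plant import manip, camera, camera_params, job, boxes_of, silhouettes
from scipy.spatial.transform import Rotation as Ro
def pts(name,depth,mask=None):
    P=camera_params(name); v,u=np.nonzero((depth>0)&(mask if mask is not None else True))
    K=np.array([[P['fx'],0,P['cx']],[0,P['fy'],P['cy']],[0,0,1.]])
    n=cv2.undistortPoints(np.c_[u,v].astype(float)[:,None],K,np.array([P['k1'],0,0,0.]))[:,0]
    d=depth[v,u][:,None]; X=np.c_[n*d,d]
    return (X-np.array(P['t']))@np.array(P['R']), u, v
E
python3 - <<'E'
from h import *
for c in ('top','side'):
    p,d=camera(c); cv2.imwrite(f'pics/{c}0.png',p[:,:,::-1])
    for t in ['rail','tab_red','tab_green','tin_red','tin_green','timer','tape_roll','cherry_jar','cinnamon']:
        for s in silhouettes(t,c)[:1]:
            X,u,v=pts(c,d,s['pixels'])
            if len(X)==0: print(c,t,'nodepth');continue
            top=X[X[:,2]>np.percentile(X[:,2],95)-6]
            print(c,t,round(s['p'],2),np.round(s['at']),'med',np.median(X,0).round(),'lo',np.percentile(X,3,axis=0).round(),'hi',np.percentile(X,97,axis=0).round(),'topmid',((np.percentile(top,2,axis=0)+np.percentile(top,98,axis=0))/2).round())
o=manip.get_obs();print(o['time'],o['ee_rot'],Ro.from_quat(np.roll(o['ee_rot'],-1)).as_matrix().round(3),manip.grip_point_offset)
E
```

```text
pics
top rail 0.87 [212. 205.] med [505. 219.   8.] lo [396. 208.   0.] hi [625. 246.  37.] topmid [509. 214.  35.]
top tab_red 0.57 [209. 176.] med [579. 226.  45.] lo [560. 214.  38.] hi [601. 238.  49.] topmid [581. 227.  47.]
top tab_green 0.45 [208. 232.] med [445. 222.  45.] lo [424. 210.  42.] hi [466. 234.  49.] topmid [445. 222.  46.]
top tin_red 0.76 [318. 190.] med [543. -30.  54.] lo [511. -62.  26.] hi [576.   1.  59.] topmid [546. -30.  56.]
top tin_green 0.91 [400. 219.] med [ 471. -204.   68.] lo [ 447. -231.   22.] hi [ 497. -179.   73.] topmid [ 474. -207.   70.]
top timer 0.59 [432. 150.] med [ 633. -293.   59.] lo [ 620. -324.    2.] hi [ 653. -262.   64.] topmid [ 637. -294.   61.]
top tape_roll 0.81 [450. 192.] med [ 559. -340.   18.] lo [ 532. -367.    3.] hi [ 590. -312.   22.] topmid [ 561. -340.   19.]
top cherry_jar 0.65 [398. 145.] med [ 646. -209.   93.] lo [ 627. -237.   15.] hi [ 678. -184.   97.] topmid [ 655. -213.   94.]
top cinnamon 0.77 [419. 171.] med [ 580. -247.  102.] lo [ 567. -269.    5.] hi [ 603. -232.  107.] topmid [ 587. -252.  105.]
side
[... 454 characters left out ...]
topmid [ 474. -205.   70.]
side timer 0.65 [317. 144.] med [ 632. -272.   53.] lo [ 624. -307.   15.] hi [ 646. -259.   65.] topmid [ 637. -286.   62.]
side tape_roll 0.55 [342. 151.] med [ 561. -331.   16.] lo [ 532. -366.    1.] hi [ 588. -308.   22.] topmid [ 560. -338.   19.]
side cherry_jar 0.75 [299. 157.] med [ 650. -192.   66.] lo [ 627. -237.    6.] hi [ 683. -181.   97.] topmid [ 656. -210.   95.]
side cinnamon 0.74 [327. 153.] med [ 582. -236.   67.] lo [ 567. -263.    6.] hi [ 603. -230.  107.] topmid [ 586. -250.  105.]
1.0 [-3.60578411e-05  9.92938003e-01  1.18634402e-01  7.62755156e-06] [[ 0.972  0.236  0.   ]
 [ 0.236 -0.972  0.   ]
 [ 0.    -0.    -1.   ]] 18.700000000000003
```

View pics/top0.png

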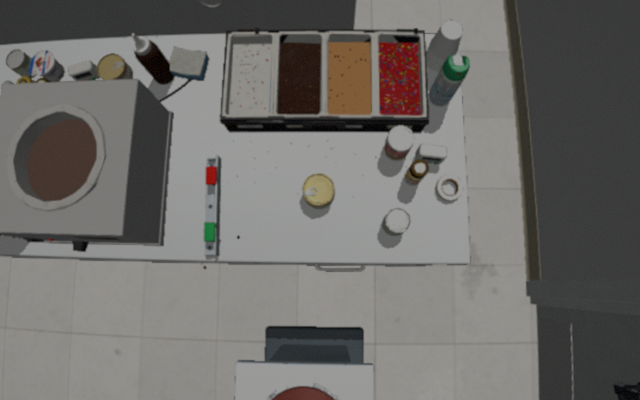

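Run:
```python
from h import *
p,d=camera('top'); X,u,v=pts('top',d)
# rail face: high points at z 30..50, y 195..215
m=(X[:,2]>29)&(X[:,2]<40)&(X[:,1]>185)&(X[:,1]<260)&(X[:,0]>350)&(X[:,0]<680)
R=X[m]
for x in range(380,660,20):
    s=R[(R[:,0]>x)&(R[:,0]<x+20)]
    if len(s): print(x,len(s),s[:,1].min().round(1),s[:,1].max().round(1))
# anything standing on the table
m=(X[:,2]>10)&(X[:,2]<300)&(X[:,0]>300)&(X[:,0]<850)&(abs(X[:,1])<450)
img=np.zeros((60,92),int)
H=X[m]
for x,y,z in H: 
    img[int((x-300)/10),int((y+450)/10)]=max(img[int((x-300)/10),int((y+450)/10)],z)
for r in range(0,55): print(300+10*r,''.join('.' if a==0 else str(min(9,a//12)) for a in img[r]))
o=manip.get_obs();print(o['qpos'],o['opening'],o['wrist_force'])
```

```text
380 13 207.8 230.6
400 28 207.2 214.0
420 24 207.6 235.0
440 14 208.8 211.3
460 23 209.6 214.5
480 27 208.9 216.4
500 26 210.5 217.0
520 24 210.4 217.2
540 33 211.2 238.2
560 17 212.4 219.5
580 9 213.2 215.4
600 23 212.9 220.8
620 12 215.5 220.9
300 ............................................................................................
310 ............................................................................................
320 ............................................................................................
330 ............................................................................................
340 ............................................................................................
350 ............................................................................................
360 ............................................................................................
370 ............................................................................................
380 ..........................................................................
[... 3924 characters left out ...]
44454448844444444448844444444448844445444478.............222...........
800 .........9999999.884445454448844444444448844444444488744444444488............222............
810 ..........99999..884455554458844444444448844444444448744444444478...........222.............
820 ..........999...6874445445448744444454448844444444448844444444488..........111...282........
830 ................6874455544448844444444448845444444448844445545478.......32.11...999999......
840 .................874455444448844444544448844444444447844444444488......233333331999999......
[ 1.30650453  0.61489722 -0.01259338  1.42339339  0.0080901   1.10337704
 -0.0403893 ] 1.0017223878343817 [-0.53167425 -0.04427139  0.28243267]
```

```bash
python3 -m pendant '[{"x":8,"y":-7,"wz":-8},{"x":16,"y":-14,"wz":-16},{"x":24,"y":-20,"wz":-24},{"x":32,"y":-27,"wz":-32},{"x":40,"y":-34,"wz":-40},{"x":50.8,"y":-42.7,"wz":-78},{"x":50.8,"y":-42.7,"wz":-78},{"x":50.8,"y":-42.7,"wz":-78},{"x":50.8,"y":-42.7,"wz":-78},{"x":50.8,"y":-42.7,"wz":-78},{"x":50.8,"y":-42.7,"wz":-78},{"x":50.8,"y":-42.7,"wz":-78},{"x":50.8,"y":-42.7,"wz":-78},{"x":50.8,"y":-42.7,"wz":-78},{"x":50.8,"y":-42.7,"wz":-78},{"x":50.8,"y":-42.7,"wz":-78},{"x":50.8,"y":-42.7,"wz":-78},{"x":50.8,"y":-42.7,"wz":-78},{"x":50.8,"y":-42.7,"wz":-78},{"x":50.8,"y":-42.7,"wz":-78}]' 0
```

```text
schema error: expected keys x, y, z, wx, wy, wz
```

```bash
python3 -c "
from h import *
o=manip.get_obs();print(o['time'],o['eef_pos'],Ro.from_quat(np.roll(o['ee_rot'],-1)).as_matrix().round(3),o['opening'])"
```

```text
1.05 [ 153.1300938  -631.68594274  231.30123251] [[ 0.972  0.236  0.   ]
 [ 0.236 -0.972  0.   ]
 [ 0.    -0.    -1.   ]] 1.0017223878343817
```

```bash
python3 -m pendant '[{"x":12,"y":-10,"z":0,"wx":0,"wy":0,"wz":-20},{"x":12,"y":-10,"z":0,"wx":0,"wy":0,"wz":-20},{"x":12,"y":-10,"z":0,"wx":0,"wy":0,"wz":-20},{"x":25,"y":-21,"z":0,"wx":0,"wy":0,"wz":-40},{"x":25,"y":-21,"z":0,"wx":0,"wy":0,"wz":-40},{"x":25,"y":-21,"z":0,"wx":0,"wy":0,"wz":-40},{"x":38,"y":-32,"z":0,"wx":0,"wy":0,"wz":-60},{"x":38,"y":-32,"z":0,"wx":0,"wy":0,"wz":-60},{"x":38,"y":-32,"z":0,"wx":0,"wy":0,"wz":-60},{"x":38,"y":-32,"z":0,"wx":0,"wy":0,"wz":-60},{"x":50.8,"y":-42.7,"z":0,"wx":0,"wy":0,"wz":-78},{"x":50.8,"y":-42.7,"z":0,"wx":0,"wy":0,"wz":-78},{"x":50.8,"y":-42.7,"z":0,"wx":0,"wy":0,"wz":-78},{"x":50.8,"y":-42.7,"z":0,"wx":0,"wy":0,"wz":-78},{"x":50.8,"y":-42.7,"z":0,"wx":0,"wy":0,"wz":-78},{"x":50.8,"y":-42.7,"z":0,"wx":0,"wy":0,"wz":-78},{"x":50.8,"y":-42.7,"z":0,"wx":0,"wy":0,"wz":-78},{"x":50.8,"y":-42.7,"z":0,"wx":0,"wy":0,"wz":-78},{"x":50.8,"y":-42.7,"z":0,"wx":0,"wy":0,"wz":-78},{"x":50.8,"y":-42.7,"z":0,"wx":0,"wy":0,"wz":-78}]' 0
python3 -c "
from h import *
o=manip.get_obs();print(o['time'],o['eef_pos'],Ro.from_quat(np.roll(o['ee_rot'],-1)).as_matrix().round(3),o['opening'])"
```

```text
time: 2.72
eef_pos: [545.4, -99.1, 231.2]
ee_rot: [0.0, 0.698, 0.716, -0.001]
wrist_force: [-0.1, -0.1, 0.9]
opening: 0.5
grasp_force: 0.0
2.7167 [545.42339623 -99.05282906 231.16150983] [[-0.025  1.    -0.001]
 [ 1.     0.025 -0.001]
 [-0.001 -0.001 -1.   ]] 0.4997505993213995
```

```bash
python3 -m pendant '[{"x":0,"y":0,"z":4,"wx":0,"wy":0,"wz":0},{"x":0,"y":0,"z":8,"wx":0,"wy":0,"wz":0},{"x":0,"y":0,"z":12,"wx":0,"wy":0,"wz":0},{"x":0,"y":0,"z":16,"wx":0,"wy":0,"wz":0},{"x":0,"y":0,"z":19,"wx":0,"wy":0,"wz":0},{"x":0,"y":0,"z":20.5,"wx":0,"wy":0,"wz":0},{"x":0,"y":0,"z":21.5,"wx":0,"wy":0,"wz":0},{"x":0,"y":0,"z":21.9,"wx":0,"wy":0,"wz":0},{"x":0,"y":0,"z":21.9,"wx":0,"wy":0,"wz":0},{"x":0,"y":0,"z":21.9,"wx":0,"wy":0,"wz":0}]' 0
python3 - <<'E'
from h import *
p,d=camera('side'); cv2.imwrite('pics/s1.png',p[:,:,::-1])
s=silhouettes('tin_red','side')[0]; X,u,v=pts('side',d,s['pixels'])
top=X[X[:,2]>53]; print(((np.percentile(top,1,axis=0)+np.percentile(top,99,axis=0))/2).round(1))
E
```

```text
time: 3.55
eef_pos: [547.1, -97.7, 13.4]
ee_rot: [0.001, 0.697, 0.717, 0.001]
wrist_force: [-0.5, -0.4, 0.6]
opening: 0.497
grasp_force: 0.0
[546.5 -26.5  56.5]
```

View pics/s1.png

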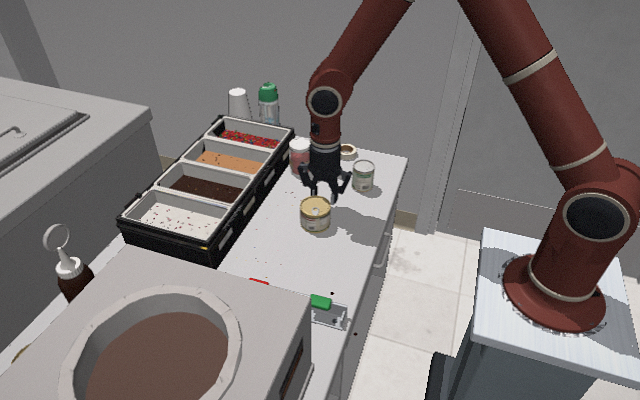

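```bash
python3 -m pendant '[{"x":0.8,"y":0,"z":0,"wx":0,"wy":0,"wz":0},{"x":1.6,"y":0,"z":0,"wx":0,"wy":0,"wz":0},{"x":2.1,"y":0,"z":0,"wx":0,"wy":0,"wz":0},{"x":2.6,"y":0,"z":0,"wx":0,"wy":0,"wz":0},{"x":3.1,"y":0,"z":0,"wx":0,"wy":0,"wz":0},{"x":3.6,"y":0.1,"z":0,"wx":0,"wy":0,"wz":0},{"x":4.2,"y":0.2,"z":0,"wx":0,"wy":0,"wz":0},{"x":4.9,"y":0.4,"z":0,"wx":0,"wy":0,"wz":0},{"x":5.6,"y":0.6,"z":0,"wx":0,"wy":0,"wz":0},{"x":6.3,"y":0.8,"z":0,"wx":0,"wy":0,"wz":0},{"x":7.0,"y":1.0,"z":0,"wx":0,"wy":0,"wz":0},{"x":7.7,"y":1.2,"z":0,"wx":0,"wy":0,"wz":0},{"x":8.4,"y":1.4,"z":0,"wx":0,"wy":0,"wz":0},{"x":9.1,"y":1.6,"z":0,"wx":0,"wy":0,"wz":0},{"x":9.8,"y":1.8,"z":0,"wx":0,"wy":0,"wz":0},{"x":10.5,"y":2.0,"z":0,"wx":0,"wy":0,"wz":0},{"x":11.2,"y":2.2,"z":0,"wx":0,"wy":0,"wz":0},{"x":11.9,"y":2.4,"z":0,"wx":0,"wy":0,"wz":0},{"x":12.5,"y":2.6,"z":0,"wx":0,"wy":0,"wz":0},{"x":12.5,"y":2.6,"z":0,"wx":0,"wy":0,"wz":0}]' 0
python3 - <<'E'
from h import *
for c in ('side','top'):
    p,d=camera(c)
    if c=='side': cv2.imwrite('pics/s2.png',p[150:350,200:440,::-1].repeat(2,0).repeat(2,1))
    for s in silhouettes('tin_red',c)[:1]:
        X,u,v=pts(c,d,s['pixels'])
        top=X[(X[:,2]>52)&(X[:,2]<65)]; print(c,s['p'],((np.percentile(top,1,axis=0)+np.percentile(top,99,axis=0))/2).round(1))
E
```

```text
time: 5.32
eef_pos: [569.3, 31.7, 12.4]
ee_rot: [-0.0, 0.696, 0.718, 0.001]
wrist_force: [0.2, 0.5, -0.0]
opening: 0.498
grasp_force: 0.0
side 0.84 [568.2  75.6  56.2]
top 0.53 [567.1  99.1  56.1]
```

View pics/s2.png

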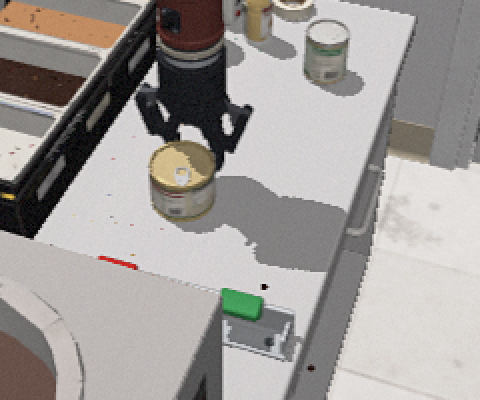

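```bash
python3 -m pendant '[{"x":0.4,"y":0.0,"z":0,"wx":0,"wy":0,"wz":0},{"x":1.0,"y":0.2,"z":0,"wx":0,"wy":0,"wz":0},{"x":1.7,"y":0.4,"z":0,"wx":0,"wy":0,"wz":0},{"x":2.4,"y":0.6,"z":0,"wx":0,"wy":0,"wz":0},{"x":3.1,"y":0.8,"z":0,"wx":0,"wy":0,"wz":0},{"x":3.8,"y":1.0,"z":0,"wx":0,"wy":0,"wz":0},{"x":4.5,"y":1.2,"z":0,"wx":0,"wy":0,"wz":0},{"x":5.2,"y":1.3,"z":0,"wx":0,"wy":0,"wz":0},{"x":5.9,"y":1.4,"z":0,"wx":0,"wy":0,"wz":0},{"x":6.6,"y":1.5,"z":0,"wx":0,"wy":0,"wz":0},{"x":7.2,"y":1.6,"z":0,"wx":0,"wy":0,"wz":0},{"x":7.8,"y":1.6,"z":0,"wx":0,"wy":0,"wz":0},{"x":8.2,"y":1.6,"z":0,"wx":0,"wy":0,"wz":0},{"x":8.5,"y":1.6,"z":0,"wx":0,"wy":0,"wz":0},{"x":8.8,"y":1.6,"z":0,"wx":0,"wy":0,"wz":0},{"x":9.1,"y":1.6,"z":0,"wx":0,"wy":0,"wz":0},{"x":9.3,"y":1.6,"z":0,"wx":0,"wy":0,"wz":0},{"x":9.3,"y":1.6,"z":0,"wx":0,"wy":0,"wz":0}]' 0
python3 - <<'E'
from h import *
for c in ('side','top'):
    p,d=camera(c)
    for n,lo,hi in (('tin_red',52,65),('tab_red',40,52)):
      for s in silhouettes(n,c)[:1]:
        X,u,v=pts(c,d,s['pixels'])
        top=X[(X[:,2]>lo)&(X[:,2]<hi)]; print(c,n,s['p'],((np.percentile(top,1,axis=0)+np.percentile(top,99,axis=0))/2).round(1) if len(top) else '')
E
```

```text
time: 7.02
eef_pos: [582.0, 122.8, 12.4]
ee_rot: [-0.0, 0.697, 0.717, 0.0]
wrist_force: [-0.4, -0.5, -0.8]
opening: 0.5
grasp_force: 0.1
side tin_red 0.61 [580.7 166.5  56.5]
side tab_red 0.42 [577.5 218.3  47.2]
top tab_red 0.47 [591.3 233.4  45.2]
```

```bash
python3 -m pendant '[{"x":0.2,"y":0.1,"z":0,"wx":0,"wy":0,"wz":0},{"x":0.4,"y":0.1,"z":0,"wx":0,"wy":0,"wz":0},{"x":0.6,"y":0.1,"z":0,"wx":0,"wy":0,"wz":0},{"x":0.8,"y":0.1,"z":0,"wx":0,"wy":0,"wz":0},{"x":0.9,"y":0.1,"z":0,"wx":0,"wy":0,"wz":0},{"x":0.9,"y":0.1,"z":0,"wx":0,"wy":0,"wz":0}]' 0; python3 -m pendant '[{"x":0.1,"y":0,"z":0,"wx":0,"wy":0,"wz":0},{"x":0.15,"y":0,"z":0,"wx":0,"wy":0,"wz":0},{"x":0.15,"y":0,"z":0,"wx":0,"wy":0,"wz":0}]'
```

```text
time: 7.82
eef_pos: [582.8, 131.8, 12.4]
ee_rot: [-0.0, 0.697, 0.717, 0.0]
wrist_force: [-0.0, -0.5, -0.0]
opening: 0.503
grasp_force: 0.2
time: 8.07
eef_pos: [582.7, 132.7, 12.4]
ee_rot: [0.0, 0.697, 0.717, 0.0]
wrist_force: [-0.2, -1.6, -0.3]
opening: 0.502
grasp_force: 0.4
```

```bash
python3 -m pendant '[{"x":0.1,"y":0,"z":0,"wx":0,"wy":0,"wz":0},{"x":0.2,"y":0,"z":0,"wx":0,"wy":0,"wz":0},{"x":0.2,"y":0,"z":0,"wx":0,"wy":0,"wz":0}]'; python3 -m pendant '[{"x":0.1,"y":0,"z":0,"wx":0,"wy":0,"wz":0},{"x":0.2,"y":0,"z":0,"wx":0,"wy":0,"wz":0},{"x":0.2,"y":0,"z":0,"wx":0,"wy":0,"wz":0}]'
```

```text
time: 8.32
eef_pos: [582.7, 133.1, 12.3]
ee_rot: [0.001, 0.697, 0.717, -0.001]
wrist_force: [0.5, -3.6, 0.9]
opening: 0.501
grasp_force: 1.8
time: 8.57
eef_pos: [582.7, 133.2, 12.3]
ee_rot: [0.001, 0.698, 0.716, -0.002]
wrist_force: [0.4, -7.2, 2.1]
opening: 0.499
grasp_force: 3.1
```

```bash
python3 -m pendant '[{"x":-1,"y":0,"z":0,"wx":0,"wy":0,"wz":0},{"x":-3,"y":0,"z":0,"wx":0,"wy":0,"wz":0},{"x":-6,"y":0,"z":0,"wx":0,"wy":0,"wz":0},{"x":-9,"y":0,"z":-1,"wx":0,"wy":0,"wz":0},{"x":-10,"y":0,"z":-5,"wx":0,"wy":0,"wz":0},{"x":-10,"y":0,"z":-9,"wx":0,"wy":0,"wz":0},{"x":-10,"y":0,"z":-13,"wx":0,"wy":0,"wz":0},{"x":-10,"y":0,"z":-17,"wx":0,"wy":0,"wz":0},{"x":-10,"y":0,"z":-17,"wx":0,"wy":0,"wz":0},{"x":-10,"y":0,"z":-17,"wx":0,"wy":0,"wz":0}]' -0.15
python3 - <<'E'
from h import *
o=manip.get_obs();print(o['time'],o['eef_pos'],Ro.from_quat(np.roll(o['ee_rot'],-1)).as_matrix().round(3),o['opening'])
for c in ('side','top'):
    p,d=camera(c)
    for n,lo,hi in (('tin_red',52,65),('tin_green',66,78),('tab_red',40,52),('tab_green',40,52)):
      for s in silhouettes(n,c)[:1]:
        X,u,v=pts(c,d,s['pixels'])
        top=X[(X[:,2]>lo)&(X[:,2]<hi)]; print(c,n,s['p'],((np.percentile(top,1,axis=0)+np.percentile(top,99,axis=0))/2).round(1) if len(top) else '')
E
```

```text
time: 9.4
eef_pos: [587.4, 38.6, 185.5]
ee_rot: [0.002, 0.697, 0.717, 0.004]
wrist_force: [0.2, 0.5, 0.1]
opening: 0.428
grasp_force: 0.0
9.4 [587.37544744  38.55748857 185.50057237] [[-0.03   1.     0.008]
 [ 1.     0.03   0.003]
 [ 0.003  0.008 -1.   ]] 0.42791433006679164
side tin_red 0.81 [581.4 176.4  56.4]
side tin_green 0.65 [ 473.9 -206.    70.3]
side tab_red 0.39 [572.  216.4  45.8]
side tab_green 0.78 [445.7 223.9  45.3]
top tin_red 0.86 [582.1 174.2  56.1]
top tin_green 0.69 [ 473.9 -206.4   70. ]
top tab_red 0.64 [580.7 227.9  46. ]
top tab_green 0.46 [580.7 227.3  45.9]
```

```bash
python3 -m pendant '[{"x":-3,"y":-1.2,"z":0,"wx":0,"wy":0,"wz":0},{"x":-6.8,"y":-2.7,"z":0,"wx":0,"wy":0,"wz":0},{"x":-10.6,"y":-4.3,"z":0,"wx":0,"wy":0,"wz":0},{"x":-14.4,"y":-5.8,"z":0,"wx":0,"wy":0,"wz":0},{"x":-18.2,"y":-7.3,"z":0,"wx":0,"wy":0,"wz":0},{"x":-22,"y":-8.9,"z":0,"wx":0,"wy":0,"wz":0},{"x":-25.8,"y":-10.4,"z":0,"wx":0,"wy":0,"wz":0},{"x":-29,"y":-11.7,"z":0,"wx":0,"wy":0,"wz":0},{"x":-30.3,"y":-12.2,"z":0,"wx":0,"wy":0,"wz":0},{"x":-30.3,"y":-12.2,"z":0,"wx":0,"wy":0,"wz":0},{"x":-30.3,"y":-12.2,"z":0,"wx":0,"wy":0,"wz":0}]' -0.15
python3 -c "
from h import *
o=manip.get_obs();print(o['time'],o['eef_pos'],Ro.from_quat(np.roll(o['ee_rot'],-1)).as_matrix().round(3),o['opening'])"
```

```text
time: 10.82
eef_pos: [471.9, -270.1, 182.1]
ee_rot: [-0.0, 0.698, 0.716, 0.0]
wrist_force: [0.6, 1.0, 0.0]
opening: 0.429
grasp_force: 0.0
10.8167 [ 471.86230972 -270.07362984  182.14072815] [[-0.026  1.     0.   ]
 [ 1.     0.026  0.001]
 [ 0.001  0.    -1.   ]] 0.4289853745163189
```

```bash
python3 -m pendant '[{"x":0,"y":0.1,"z":4,"wx":0,"wy":0,"wz":0},{"x":0,"y":0.2,"z":8,"wx":0,"wy":0,"wz":0},{"x":0,"y":0.2,"z":12,"wx":0,"wy":0,"wz":0},{"x":0,"y":0.2,"z":14.5,"wx":0,"wy":0,"wz":0},{"x":0,"y":0.2,"z":16,"wx":0,"wy":0,"wz":0},{"x":0,"y":0.2,"z":16.9,"wx":0,"wy":0,"wz":0},{"x":0,"y":0.2,"z":16.9,"wx":0,"wy":0,"wz":0},{"x":0,"y":0.2,"z":16.9,"wx":0,"wy":0,"wz":0}]' -0.15
python3 - <<'E'
from h import *
p,d=camera('side'); cv2.imwrite('pics/s3.png',p[80:280,240:480,::-1].repeat(2,0).repeat(2,1))
E
```

```text
time: 11.48
eef_pos: [475.3, -268.2, 13.7]
ee_rot: [0.0, 0.696, 0.718, 0.001]
wrist_force: [-0.6, 0.3, 0.0]
opening: 0.428
grasp_force: 0.0
```

View pics/s3.png

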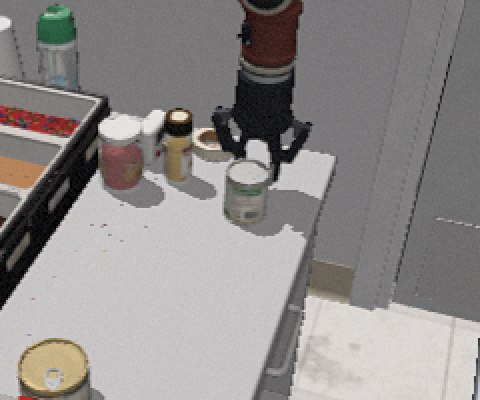

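```bash
python3 -m pendant '[{"x":0.8,"y":0,"z":0,"wx":0,"wy":0,"wz":0},{"x":1.6,"y":0,"z":0,"wx":0,"wy":0,"wz":0},{"x":2.2,"y":0,"z":0,"wx":0,"wy":0,"wz":0},{"x":2.7,"y":0,"z":0,"wx":0,"wy":0,"wz":0},{"x":3.2,"y":0,"z":0,"wx":0,"wy":0,"wz":0},{"x":3.7,"y":0,"z":0,"wx":0,"wy":0,"wz":0},{"x":4.3,"y":0,"z":0,"wx":0,"wy":0,"wz":0},{"x":5.0,"y":0,"z":0,"wx":0,"wy":0,"wz":0},{"x":5.8,"y":-0.1,"z":0,"wx":0,"wy":0,"wz":0},{"x":6.6,"y":-0.1,"z":0,"wx":0,"wy":0,"wz":0},{"x":7.4,"y":-0.2,"z":0,"wx":0,"wy":0,"wz":0},{"x":8.2,"y":-0.2,"z":0,"wx":0,"wy":0,"wz":0},{"x":9.0,"y":-0.3,"z":0,"wx":0,"wy":0,"wz":0},{"x":9.8,"y":-0.3,"z":0,"wx":0,"wy":0,"wz":0},{"x":10.6,"y":-0.4,"z":0,"wx":0,"wy":0,"wz":0},{"x":11.4,"y":-0.4,"z":0,"wx":0,"wy":0,"wz":0},{"x":12.2,"y":-0.5,"z":0,"wx":0,"wy":0,"wz":0},{"x":13.0,"y":-0.5,"z":0,"wx":0,"wy":0,"wz":0},{"x":13.6,"y":-0.6,"z":0,"wx":0,"wy":0,"wz":0},{"x":14.0,"y":-0.6,"z":0,"wx":0,"wy":0,"wz":0}]' -0.15
python3 - <<'E'
from h import *
o=manip.get_obs();print(Ro.from_quat(np.roll(o['ee_rot'],-1)).as_matrix().round(3))
p,d=camera('side')
for s in silhouettes('tin_green','side')[:1]:
    X,u,v=pts('side',d,s['pixels'])
    top=X[(X[:,2]>66)&(X[:,2]<78)]; print(s['p'],((np.percentile(top,1,axis=0)+np.percentile(top,99,axis=0))/2).round(1))
E
```

```text
time: 13.2
eef_pos: [463.8, -128.6, 13.3]
ee_rot: [-0.0, 0.697, 0.717, 0.0]
wrist_force: [0.1, -1.8, 1.9]
opening: 0.424
grasp_force: 0.0
[[-0.03   1.    -0.001]
 [ 1.     0.03   0.001]
 [ 0.001 -0.001 -1.   ]]
0.72 [462.9 -91.5  70.5]
```

```bash
python3 -m pendant '[{"x":0.4,"y":0,"z":0,"wx":0,"wy":0,"wz":0},{"x":1.0,"y":0,"z":0,"wx":0,"wy":0,"wz":0},{"x":1.8,"y":0,"z":0,"wx":0,"wy":0,"wz":0},{"x":2.6,"y":-0.1,"z":0,"wx":0,"wy":0,"wz":0},{"x":3.4,"y":-0.1,"z":0,"wx":0,"wy":0,"wz":0},{"x":4.2,"y":-0.1,"z":0,"wx":0,"wy":0,"wz":0},{"x":5.0,"y":-0.2,"z":0,"wx":0,"wy":0,"wz":0},{"x":5.8,"y":-0.2,"z":0,"wx":0,"wy":0,"wz":0},{"x":6.6,"y":-0.2,"z":0,"wx":0,"wy":0,"wz":0},{"x":7.4,"y":-0.3,"z":0,"wx":0,"wy":0,"wz":0},{"x":8.2,"y":-0.3,"z":0,"wx":0,"wy":0,"wz":0},{"x":9.0,"y":-0.3,"z":0,"wx":0,"wy":0,"wz":0},{"x":9.8,"y":-0.4,"z":0,"wx":0,"wy":0,"wz":0},{"x":10.6,"y":-0.4,"z":0,"wx":0,"wy":0,"wz":0},{"x":11.4,"y":-0.4,"z":0,"wx":0,"wy":0,"wz":0},{"x":12.2,"y":-0.5,"z":0,"wx":0,"wy":0,"wz":0},{"x":13.0,"y":-0.5,"z":0,"wx":0,"wy":0,"wz":0},{"x":13.8,"y":-0.5,"z":0,"wx":0,"wy":0,"wz":0},{"x":14.4,"y":-0.5,"z":0,"wx":0,"wy":0,"wz":0},{"x":14.8,"y":-0.5,"z":0,"wx":0,"wy":0,"wz":0}]' -0.15
python3 - <<'E'
from h import *
o=manip.get_obs();print(Ro.from_quat(np.roll(o['ee_rot'],-1)).as_matrix().round(3))
p,d=camera('side')
for s in silhouettes('tin_green','side')[:1]:
    X,u,v=pts('side',d,s['pixels'])
    top=X[(X[:,2]>66)&(X[:,2]<78)]; print(s['p'],((np.percentile(top,1,axis=0)+np.percentile(top,99,axis=0))/2).round(1))
E
```

```text
time: 14.97
eef_pos: [454.8, 19.1, 13.3]
ee_rot: [-0.0, 0.697, 0.717, 0.0]
wrist_force: [-0.1, -1.3, 1.2]
opening: 0.427
grasp_force: 0.1
[[-0.03  1.   -0.  ]
 [ 1.    0.03  0.  ]
 [ 0.   -0.   -1.  ]]
0.89 [454.1  56.1  70.9]
```

```bash
python3 -m pendant '[{"x":0.4,"y":0,"z":0,"wx":0,"wy":0,"wz":0},{"x":1.0,"y":0,"z":0,"wx":0,"wy":0,"wz":0},{"x":1.8,"y":-0.1,"z":0,"wx":0,"wy":0,"wz":0},{"x":2.6,"y":-0.1,"z":0,"wx":0,"wy":0,"wz":0},{"x":3.4,"y":-0.2,"z":0,"wx":0,"wy":0,"wz":0},{"x":4.2,"y":-0.2,"z":0,"wx":0,"wy":0,"wz":0},{"x":5.0,"y":-0.3,"z":0,"wx":0,"wy":0,"wz":0},{"x":5.8,"y":-0.3,"z":0,"wx":0,"wy":0,"wz":0},{"x":6.6,"y":-0.4,"z":0,"wx":0,"wy":0,"wz":0},{"x":7.4,"y":-0.4,"z":0,"wx":0,"wy":0,"wz":0},{"x":8.2,"y":-0.5,"z":0,"wx":0,"wy":0,"wz":0},{"x":9.0,"y":-0.5,"z":0,"wx":0,"wy":0,"wz":0},{"x":9.7,"y":-0.5,"z":0,"wx":0,"wy":0,"wz":0},{"x":10.3,"y":-0.5,"z":0,"wx":0,"wy":0,"wz":0},{"x":10.8,"y":-0.5,"z":0,"wx":0,"wy":0,"wz":0},{"x":11.2,"y":-0.5,"z":0,"wx":0,"wy":0,"wz":0},{"x":11.5,"y":-0.5,"z":0,"wx":0,"wy":0,"wz":0},{"x":11.7,"y":-0.5,"z":0,"wx":0,"wy":0,"wz":0},{"x":11.9,"y":-0.5,"z":0,"wx":0,"wy":0,"wz":0},{"x":11.9,"y":-0.5,"z":0,"wx":0,"wy":0,"wz":0}]' -0.15
python3 -m pendant '[{"x":0.2,"y":0,"z":0,"wx":0,"wy":0,"wz":0},{"x":0.4,"y":0,"z":0,"wx":0,"wy":0,"wz":0},{"x":0.4,"y":0,"z":0,"wx":0,"wy":0,"wz":0}]'
python3 -m pendant '[{"x":0.1,"y":0,"z":0,"wx":0,"wy":0,"wz":0},{"x":0.2,"y":0,"z":0,"wx":0,"wy":0,"wz":0},{"x":0.2,"y":0,"z":0,"wx":0,"wy":0,"wz":0}]'
```

```text
time: 16.73
eef_pos: [446.6, 137.0, 13.3]
ee_rot: [-0.0, 0.697, 0.717, 0.0]
wrist_force: [-0.4, -0.7, 1.5]
opening: 0.423
grasp_force: 0.0
time: 16.98
eef_pos: [446.5, 141.2, 13.4]
ee_rot: [-0.0, 0.697, 0.717, 0.0]
wrist_force: [0.0, -1.9, 0.9]
opening: 0.426
grasp_force: 0.0
time: 17.23
eef_pos: [446.4, 143.0, 13.4]
ee_rot: [-0.0, 0.697, 0.717, 0.0]
wrist_force: [-0.7, -0.4, 0.7]
opening: 0.423
grasp_force: 0.1
```

```bash
for i in 1; do python3 -m pendant '[{"x":0.1,"y":0,"z":0,"wx":0,"wy":0,"wz":0},{"x":0.2,"y":0,"z":0,"wx":0,"wy":0,"wz":0},{"x":0.2,"y":0,"z":0,"wx":0,"wy":0,"wz":0}]'; done
python3 -m pendant '[{"x":0.1,"y":0,"z":0,"wx":0,"wy":0,"wz":0},{"x":0.2,"y":0,"z":0,"wx":0,"wy":0,"wz":0},{"x":0.2,"y":0,"z":0,"wx":0,"wy":0,"wz":0}]'
python3 -m pendant '[{"x":0.1,"y":0,"z":0,"wx":0,"wy":0,"wz":0},{"x":0.2,"y":0,"z":0,"wx":0,"wy":0,"wz":0},{"x":0.2,"y":0,"z":0,"wx":0,"wy":0,"wz":0}]'
```

```text
time: 17.48
eef_pos: [446.3, 145.1, 13.4]
ee_rot: [-0.0, 0.697, 0.717, 0.0]
wrist_force: [-1.0, -1.8, 1.5]
opening: 0.423
grasp_force: 0.1
time: 17.73
eef_pos: [446.2, 146.1, 13.4]
ee_rot: [0.0, 0.697, 0.717, -0.0]
wrist_force: [0.0, -3.1, 1.9]
opening: 0.422
grasp_force: 0.3
time: 17.98
eef_pos: [446.1, 146.3, 13.4]
ee_rot: [0.001, 0.698, 0.716, -0.002]
wrist_force: [-0.1, -6.4, 3.9]
opening: 0.426
grasp_force: 0.8
```

Rail contact. Back off, lift and check.

```bash
python3 -m pendant '[{"x":-1,"y":0,"z":0,"wx":0,"wy":0,"wz":0},{"x":-3,"y":0,"z":0,"wx":0,"wy":0,"wz":0},{"x":-6,"y":0,"z":0,"wx":0,"wy":0,"wz":0},{"x":-9,"y":0,"z":0,"wx":0,"wy":0,"wz":0},{"x":-12,"y":0,"z":-2,"wx":0,"wy":0,"wz":0},{"x":-15,"y":0,"z":-5,"wx":0,"wy":0,"wz":0},{"x":-18,"y":0,"z":-8,"wx":0,"wy":0,"wz":0},{"x":-20,"y":0,"z":-11,"wx":0,"wy":0,"wz":0},{"x":-20,"y":0,"z":-13,"wx":0,"wy":0,"wz":0},{"x":-20,"y":0,"z":-13,"wx":0,"wy":0,"wz":0},{"x":-20,"y":0,"z":-13,"wx":0,"wy":0,"wz":0}]'
python3 - <<'E'
from h import *
for c in ('side','top'):
    p,d=camera(c)
    if c=='top': cv2.imwrite('pics/t4.png',p[130:280,150:290,::-1].repeat(4,0).repeat(4,1)[:600])
    for n,lo,hi in (('tin_red',52,65),('tin_green',66,78),('tab_red',40,52),('tab_green',40,52)):
      for s in silhouettes(n,c)[:1]:
        X,u,v=pts(c,d,s['pixels'])
        top=X[(X[:,2]>lo)&(X[:,2]<hi)]; print(c,n,s['p'],((np.percentile(top,1,axis=0)+np.percentile(top,99,axis=0))/2).round(1) if len(top) else '')
E
```

```text
time: 18.9
eef_pos: [452.7, -50.9, 144.2]
ee_rot: [0.001, 0.697, 0.717, 0.002]
wrist_force: [0.6, 1.1, -1.6]
opening: 0.424
grasp_force: 0.0
side tin_red 0.68 [581.4 176.   56.3]
side tin_green 0.81 [445.9 180.   70.3]
side tab_green 0.69 [444.9 224.3  45.5]
top tin_red 0.78 [581.6 175.   56.2]
top tin_green 0.83 [445.2 178.3  70. ]
top tab_red 0.64 [580.8 226.3  45.5]
top tab_green 0.52 [446.3 222.4  45.9]
```

View pics/t4.png

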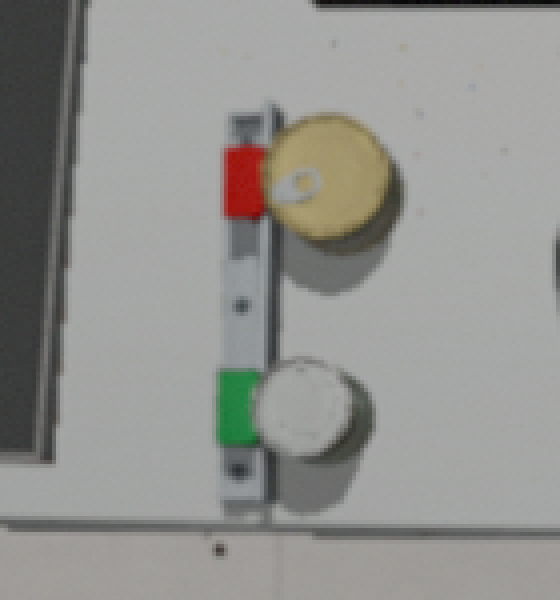

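The crop shows the gold lid at (327,178) next to the red tab and the silver lid at (303,407) next to the green tab. Both are against the rail and centred on their tabs.

```bash
python3 -c "
from plant import job
print(job.job_done())"
```

```text
the job is handed in; nothing more can be done
None
```

I pushed both tins up against the rail without lifting them: the tomato tin is within about 1 mm of the red tab's centre and the green-and-white tin within about 1 mm of the green tab's. The other items were left alone, and I handed the job in at about 19 s; it returned no verdict.

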